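# Lengthen the telescoping spindle rest by one hole and lay the spindle in it

## Task

The spindle rest on the inspection bench is one hole too short for the long steel spindle. Press its sprung button in, slide the square sleeve outwards until the button pops fully out of the next hole, without forcing the sleeve or jamming it hard against the button; then take the long spindle from its wooden rack and lay it in the rest, both thin end journals down in the two V supports. Leave the other things on the bench where they are.

Things in the scene. Friction and masses are not known exactly. Their poses are not given: they have to be found in the camera images.
- stand: The spindle rest, fixed to the bench: blue base 90 x 330 x 12 mm; origin at the centre of its underside, z up, +y along the base outwards, the way the sleeve extends. A 28 mm square bar carries the square sleeve. A steel V support at each end: stand y = -130 mm (fixed) and, on the sleeve, +105 mm at the first hole, +145 to +165 mm at the next.
- sleeve: Sliding square aluminium sleeve, 36 x 36 mm, 203 mm long, top face 58 mm above the bench, wall 3 mm; slides along the stand's y only. Origin and axes: the stand's while in the first hole, an 18 mm hole in its top at sleeve y = +10 mm. The next hole, 18 mm, is in a dark steel index plate let into the top, set by hand somewhere 40 to 60 mm inwards (-y) of the first: found by feel.
- extension (a joint): How far the sleeve has been slid outwards along the stand's +y, in m: 0 with the button in the first hole, 0.040 to 0.060 in the next (differs each time). In a hole it has 1 to 2 mm play. Sliding takes about 5 to 8 N with a drag of 60 N per m/s, up to 15 N while the wall rides over the button's dome; near the next hole the rising button pulls the sleeve in. It stays where it is left.
- ledge (a point): Middle of the face (facing the stand's -y) of a rib across the sleeve's top, 36 mm wide, 4 thick, 9 high; 10.5 mm outwards of the first hole's centre, 62.5 mm above the bench; moves with the sleeve. The face to push on: shut fingertips set on the button beside it press the button and can push the rib outwards. No other rib.
- button: Sprung detent button: steel pin 16 mm in diameter with a hemispherical top, in the fixed bar at stand y = +10 mm, standing up through the sleeve's hole. Origin at the stand's origin when out; moves down when pressed. Its straight flank locks the sleeve; once pressed to about flush, the sleeve pushed outwards drives its dome on down under the wall, and it rises by itself in the next hole.
- detent (a joint): How far the button is pressed down, in m: 0 fully out (top 8.5 mm above the sleeve's top face), 0.0085 flush with that face, 0.0115 under the sleeve's wall, 0.013 at its end. Spring: 3 N at 0, 5.5 N when flush, 6.5 N at 0.0115.
- button_top (a point): Top of the button's dome: 66.5 mm above the bench when out.
- v_fixed (a point): Point on the axis of a journal seated in the fixed V, 105 mm above the bench, at stand y = -130 mm. Both Vs open upwards at 90 degrees, 12 mm thick along y, mouth 31 mm wide, tops 109 mm above the bench.
- v_slide (a point): The same point for the V on the sleeve's outer end, 105 mm above the bench; moves with the sleeve.
- shaft: The long steel spindle, 0.28 to 0.56 kg, loose and symmetric, lying level in the wooden rack: middle 22 mm in diameter and 253 mm long, at each end a journal 16 mm in diameter and 34 mm long; 321 mm in all. Origin at its middle on its axis, y along the axis. It fits between the Vs only with the rest one hole longer: the gap between the Vs is then 263 to 283 mm.
- rack: Wooden rack, fixed to the bench, 50 x 220 mm base, that holds the spindle at 55 mm above the bench in two V notches 85 mm either side of its middle (18 mm thick along y, tops 56 mm above the bench). Origin at the centre of its underside, y along the spindle.
- dial_gauge: round dial gauge lying flat, 58 mm across, 22 mm high, stem beside it; a bystander
- depth_gauge: small electronic depth gauge lying flat, 100 x 50 x 16 mm; a bystander
- spanner: open spanner lying flat; a bystander
- short_spindle: a short spindle fixed in its own small wooden block, about 180 mm long and 40 mm high; not the one wanted, a bystander
- bush: steel bush, 50 mm across, 22 mm high; a bystander
- oil: upright oil bottle, 54 mm across, 130 mm high; a bystander
- gauge_block: dark steel block 35 x 60 x 30 mm; a bystander
There are look-alikes about, which are no part of the job. Leave any blue look-alike of the rack alone.

How it is judged:
On the way, in this order (a step that is already met when the one before it is completed fails the run):
1. the button is pressed in while the sleeve is still at its first hole (value of joint detent above 0.006 m and value of joint extension below 0.006 m), for 0.05 s.
2. the sleeve has been slid one hole outwards and the button stands fully out of the next hole (value of joint extension above 0.035 m and value of joint detent below 0.0015 m), for 0.2 s.
3. the spindle is lifted clear of its rack (z of shaft in the frame of rack above 0.075 m), for 0.05 s.
At the end, for the whole second after the job is handed in: The sleeve is out at its next hole (over 35 mm from the first) with the button standing fully out of it (within 1.5 mm), and the spindle lies still in both Vs, released: axis along the rest within 0.03 rad and 4 mm, its middle at seat height (105 mm) within 3 mm and between the Vs (all of step 2 and x of shaft in the frame of stand between -0.004 and 0.004 m and y of shaft in the frame of stand between -0.0005 and 0.0255 m and z of shaft in the frame of stand between 0.102 and 0.108 m and angle between the y axis of shaft and the y axis of stand, either way round below 0.03 rad and linear speed of shaft below 0.02 m/s); the robot touches nothing.
It fails at once if the sleeve is forced: fingers press or push on it with more than 25 N (contact force between the fingers and sleeve above 25 N).
It fails at once if the sleeve is jammed against the button with more than 20 N (contact force between button and sleeve above 20 N).
It fails at once if the button is pressed with more than 25 N (contact force between the fingers and button above 25 N).
It fails at once if a bystander is moved by more than 30 mm (distance of any of dial_gauge, depth_gauge, spanner, short_spindle, bush, oil, gauge_block from where it was at the start of the episode above 0.03 m).
It also fails if it takes over 72 s, if anything falls off the work surface, if the arm or the gripper's body presses on something with over 40 N, if the wrist force passes 120 N, or if a joint passes its speed limit or range.

## Robot

A 6-joint arm with a two-finger parallel gripper is mounted at the origin on the work surface. World frame = base frame: x ahead of the robot, y to its left, z up, the work surface at z = 0. Lengths are in m, angles in rad, forces in N, time in s.
With the tool pointing down it reaches from about 0.275 to 0.85 m from the base axis. Payload 5.2 kg.
Tool frame: the origin (TCP) lies at the centre of the arm's flange, where the gripper is bolted on; the fingertips stand 173 mm ahead of it and the grasp point (between the pads) lies 155 mm ahead of it; z points along the fingers, y is the line along which they close (so a half turn about z gives the same grasp; the last joint's range is limited). The gripper opens to 85 mm and grips with 20 to 120 N. Pads are 22 mm wide; open, the fingers measure 114 mm over their backs; the gripper's body (76 mm by 85 mm) begins 54 mm behind the grasp point. The pads swing forward as they close: fully open they stand 13 mm farther back than shut.
Start: joints at [0.99, 0.259, 1.535, -0, 1.348, -0.203], TCP at [0.203, 0.511, 0.405] pointing down, gripper open.
Joint ranges: [-3.14, 3.14], [-0.91, 2.08], [0.19, 2.58], [-1.22, 4.36], [0.22, 2.71], [-3.12, 3.12]. Speed limits (rad/s): [2.57, 2.57, 3.14, 3.14, 3.14, 3.14].

## Interface

Orientations are given as a unit quaternion [w, x, y, z].
In Python, from bench import r gives the robot as it stands.
- The arm moves only by the tool send_rows, never from a script. Its argument "steps" is one flat list of numbers, 5 for each row, row after row: the shift along the tool's x, y, z in mm, then the turn about the tool's z in rad, then the finger opening in mm, from 0 to 85.4. In form: [tx, ty, tz, twist, gripper, tx, ty, tz, twist, gripper, ...]. A call has 1 to 10 rows; each row is the pose to reach, as a shift and turn from the pose commanded when the call began, along the tool's axes at that moment; what a row does not reach only later rows make up. A row lasts 1/12 s, in which the tool goes at most 41.7 mm and 7.16 degrees, less where a joint would pass 70% of its speed; a pose out of reach is approached as far as the arm can. A call with a gripper value outside its range is refused whole. The fingers move at their own pace and stop on an object; "force" is the grip in N (left out, the last holds). Time passes only in rows, so rows that repeat a pose let the fingers close. It gives the time, the measured TCP pose, the force, the opening and the grip force at its end, in the units of the state.
- r.state(): the state, without advancing time (a new reading comes with each control period).
- r.grab_frame(name): name is "scene" or "top" or "wrist"; returns the picture (420x560x3 uint8, red, green, blue); there is no depth.
- r.camera_info(name): a dict with "camera_matrix" (3x3 intrinsics, pixels), "rvec" (rotation vector, rad) and "tvec" (3), from world to camera coordinates, as OpenCV has them. Camera axes: x right, y down, z forward; pixel columns grow to the right and rows downward; lengths in m; the calibration is good to about 2 mm. A picture is of the moment at which its call begins: read the wrist's pose just before it. camera_info takes no time and is no camera call; for the wrist camera it gives the pose at the moment of the call.
- r.close_job(): hands the job in; it is judged then, once.
The state is a dict: "clock": time; "qpos": joint angles; "joint_vel": joint speeds; "joint_efforts": joint torques, N m; "tool_pos": TCP position; "eef_rot": TCP orientation; "wrist_force": force on the tool from outside, world axes, zero at the start; "wrist_torque": the same for the moment, N m; "width": opening from 0.0 (shut) to 1.0 (fully open); "grasp_force": force on a finger pad.
Only numpy, scipy, OpenCV 4.12 (cv2) and the standard library are available. Lean on these libraries where they do the work, as an engineer would, in place of code of your own. Each camera call takes 0.05 s, during which the arm holds its last target. There are 200 camera calls.

## Working session

There is one attempt and no reset: what is moved stays moved. The work goes in short steps, Python scripts to look and compute and a tool call to move; the robot and the scene stay as the last step left them, time stands still between calls to the robot, and variables do not carry over. Pictures are saved under pics/ and viewed, at most 10 in all, crops included, and the job is handed in when it is done.

Besides the shell and the picture viewer there is one more tool, called after "Request:" as name(argument=value, ...) on one line, values as JSON. send_rows: Moves the arm, as the interface text tells. Its arguments: {"type":"object","properties":{"steps":{"type":"array"},"force":{"type":"number"}},"required":["steps"]}

```bash
mkdir -p pics
python3 - <<'E'
from bench import r
import cv2,numpy as np
for n in ("scene","top"):
    im=r.grab_frame(n); cv2.imwrite(f"pics/{n}0.png",im[:,:,::-1])
    c=r.camera_info(n); R=cv2.Rodrigues(np.array(c["rvec"]))[0]; print(n,np.round(c["camera_matrix"],1).tolist(),np.round(R,3).tolist(),(-R.T@np.array(c["tvec"]).ravel()).round(3))
print(r.state())
E
```

```text
scene [[440.3, 0.0, 280.9], [0.0, 440.3, 216.3], [0.0, 0.0, 1.0]] [[0.456, 0.89, 0.001], [0.602, -0.308, -0.737], [-0.655, 0.337, -0.676]] [ 1.341 -0.49   0.91 ]
top [[545.3, 0.0, 266.2], [0.0, 545.3, 213.0], [0.0, 0.0, 1.0]] [[0.023, -1.0, -0.009], [-0.998, -0.022, -0.058], [0.058, 0.01, -0.998]] [ 0.441 -0.079  1.712]
{'clock': 0.1, 'qpos': array([ 9.90186461e-01,  2.59288528e-01,  1.53599362e+00,  1.97465442e-05,
        1.34804319e+00, -2.02832622e-01]), 'joint_vel': array([-3.72542294e-06, -9.03510495e-05, -4.49934527e-03, -1.85456347e-05,
        6.33407098e-04, -9.80798977e-04]), 'joint_efforts': array([ 5.99493524e-04, -4.46970677e+01, -2.91249204e+01, -4.98760346e-04,
        6.19782979e-03, -8.75849025e-06]), 'tool_pos': array([0.20274834, 0.51104784, 0.40393967]), 'eef_rot': array([-3.39650229e-04,  1.87769480e-01,  9.82212743e-01, -7.97044179e-04]), 'wrist_force': array([ 0.32812774,  0.21167907, -0.32044272]), 'wrist_torque': array([-0.01921745,  0.04150104, -0.03619462]), 'grasp_force': 0.0, 'width': 0.999833465611919}
```

View pics/top0.png

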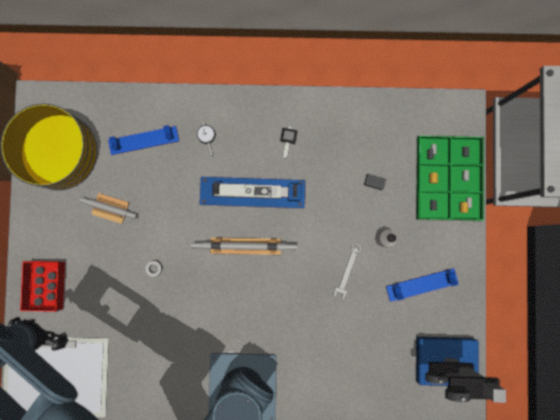

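View pics/scene0.png

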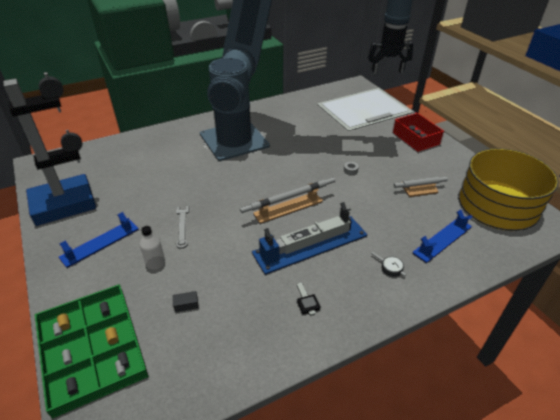

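Candidates in the top view:
- **Rest:** the blue base at (252,192), with the sleeve. The plain blue look-alikes at (143,139) and (422,285) have no sleeve.
- **Spindle:** the long one in the wooden rack at (245,246). The short one in its own block at (110,207) is not wanted.

The blue end block at (295,192) looks like the fixed V, so outwards is to image left (world +y). I'll check this in a crop.

```bash
cat > h.py <<'E'
from bench import r
import cv2,numpy as np
from scipy.spatial.transform import Rotation as Ro
def ray(c,px,z):
    K=np.array(c["camera_matrix"]);R=cv2.Rodrigues(np.array(c["rvec"]))[0];o=-R.T@np.array(c["tvec"]).ravel()
    d=R.T@np.linalg.solve(K,[px[0],px[1],1.]); return o+d*(z-o[2])/d[2]
def proj(c,p): return cv2.projectPoints(np.array(p,float).reshape(-1,3),np.array(c["rvec"]),np.array(c["tvec"]),np.array(c["camera_matrix"]),None)[0].reshape(-1,2)
def tool():
    s=r.state();q=s["eef_rot"];return np.array(s["tool_pos"]),Ro.from_quat([q[1],q[2],q[3],q[0]]).as_matrix()
def delta(target,yaxis=None):
    """shift in tool axes (mm) to TCP target, twist to bring tool y along yaxis"""
    p,R=tool(); d=R.T@(np.array(target)-p)*1000; tw=None
    if yaxis is not None:
        v=R.T@np.array(yaxis,float); tw=np.arctan2(-v[0],v[1]); tw=(tw+np.pi/2)%np.pi-np.pi/2
    return d.round(1),tw
E
python3 - <<'E'
from h import *
im=cv2.imread("pics/top0.png");c=r.camera_info("top")
hsv=cv2.cvtColor(im,cv2.COLOR_BGR2HSV)
m=cv2.inRange(hsv,(100,120,40),(125,255,255)); m[:,:185]=0;m[:,320:]=0;m[:165]=0;m[215:]=0
pts=cv2.findNonZero(m);rc=cv2.minAreaRect(pts);print(rc)
b=cv2.boxPoints(rc);W=np.array([ray(c,p,.012)for p in b]);print(W.round(4),W.mean(0))
w=cv2.inRange(hsv,(8,70,100),(25,255,255));w[:,:195]=0;w[:,300:]=0;w[:225]=0;w[265:]=0
rc=cv2.minAreaRect(cv2.findNonZero(w));print(rc);print(np.array([ray(c,p,.03)for p in cv2.boxPoints(rc)]).round(4),ray(c,rc[0],.03))
crop=cv2.resize(im[165:275,180:315],None,fx=5.5,fy=5.5,interpolation=2);cv2.imwrite("pics/crop1.png",crop)
for t in ([.5,-.02,.42],): pass
E
```

```text
((252.1182098388672, 191.95396423339844), (103.97560119628906, 27.418106079101562), 1.9091525077819824)
[[ 0.564   0.1472  0.012 ]
 [ 0.6502  0.1469  0.012 ]
 [ 0.6464 -0.1791  0.012 ]
 [ 0.5603 -0.1778  0.012 ]] [ 0.60522989 -0.01567838  0.012     ]
((244.99595642089844, 245.74583435058594), (70.23645782470703, 16.440414428710938), 0.9391909241676331)
[[ 0.4107  0.1093  0.03  ]
 [ 0.4613  0.11    0.03  ]
 [ 0.4627 -0.1066  0.03  ]
 [ 0.4121 -0.1069  0.03  ]] [0.43668974 0.0013914  0.03      ]
```

View pics/crop1.png

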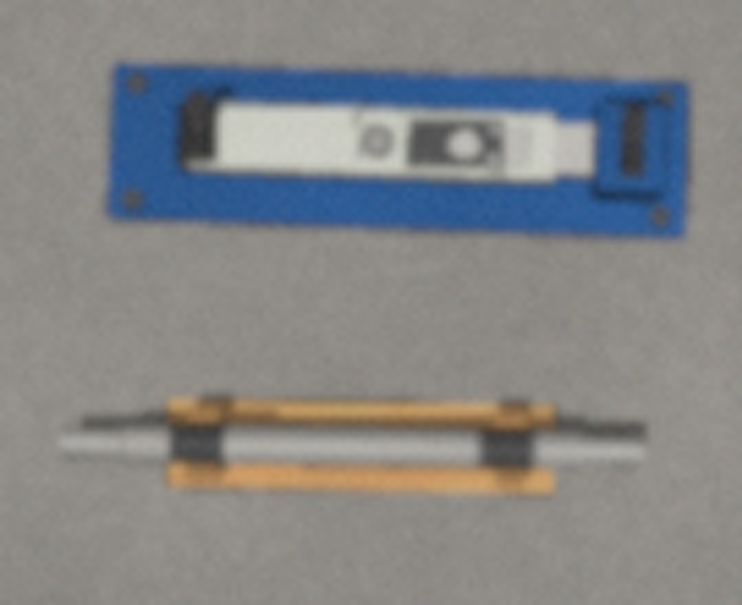

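The crop shows the button at (377,142) and the dark index plate to its right, at (455,145). The fixed V is at the far right (635,140) and the sliding V at the left (198,130). So outwards is world +y, and the long spindle lies in the wooden rack below. Next I move above the button.

Run:
```python
from h import *
p,R=tool();print(R.round(3)); print(delta([.605,-.03,.36],[1,-.0115,0]))
```

```text
[[-0.929  0.369 -0.001]
 [ 0.369  0.929 -0.001]
 [ 0.    -0.002 -1.   ]]
(array([-573.5, -354.4,   44.3]), np.float64(1.2045148857452461))
```

Request:
send_rows(steps=[-143,-89,11,0.3,0,-287,-177,22,0.6,0,-430,-266,33,0.9,0,-573.5,-354.4,44.3,1.2045,0,-573.5,-354.4,44.3,1.2045,0,-573.5,-354.4,44.3,1.2045,0,-573.5,-354.4,44.3,1.2045,0,-573.5,-354.4,44.3,1.2045,0,-573.5,-354.4,44.3,1.2045,0,-573.5,-354.4,44.3,1.2045,0])

```text
clock: 0.93
tool_pos: [0.4516, 0.1757, 0.3771]
eef_rot: [-0.0, 0.713, 0.701, -0.0]
wrist_force: [1.4, 0.6, -0.5]
width: 0.002
grasp_force: 0.0
```

Run:
```python
from h import *
print(r.state()["tool_pos"],r.state()["qpos"].round(2),r.state()["clock"]); print(delta([.605,-.03,.36],[1,-.0115,0]))
```

```text
[0.45158445 0.17566197 0.37712746] [0.14 0.16 1.73 0.   1.25 0.16] 0.9333
(array([-202.9,  157.1,   17.1]), np.float64(-0.006459624364487215))
```

Request:
send_rows(steps=[-203,157,17,-0.006,0,-203,157,17,-0.006,0,-203,157,17,-0.006,0,-203,157,17,-0.006,0,-203,157,17,-0.006,0,-203,157,17,-0.006,0,-203,157,17,-0.006,0,-203,157,17,-0.006,0,-203,157,17,-0.006,0])

```text
clock: 1.68
tool_pos: [0.6052, -0.0272, 0.3595]
eef_rot: [-0.001, 0.709, 0.705, -0.0]
wrist_force: [-1.1, -0.0, 0.0]
width: 0.003
grasp_force: 0.0
```

Run:
```python
from h import *
c=r.camera_info("wrist");im=r.grab_frame("wrist")[:,:,::-1];cv2.imwrite("pics/w1.png",im);np.save("w1.npy",c,allow_pickle=True)
p,R=tool();print(p,R.round(3).tolist())
print(proj(c,[[.6053,-.0057,.0665],[.6054,.0048,.0625],[.604,-.1457,.105],p+R@[0,0,.173]]))
```

```text
[ 0.60487569 -0.02637258  0.35991029] [[0.005, 1.0, -0.002], [1.0, -0.005, 0.001], [0.001, -0.002, -1.0]]
[[281.97824567 174.42082564]
 [282.02157862 161.30449827]
 [281.40205074 341.30384257]
 [281.43285898 266.17227733]]
```

View pics/w1.png

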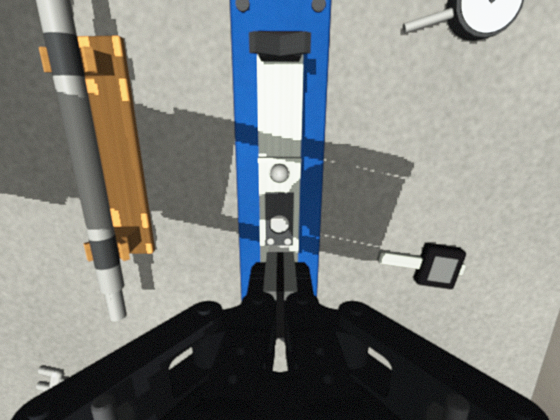

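The close view shows the button dome at (279,172), the rib just above it at row ~158, and the next hole in the dark plate at (280,224). The journal at the left belongs to the long spindle in the wooden rack.

Run:
```python
from h import *
im=cv2.imread("pics/w1.png");c=np.load("w1.npy",allow_pickle=True).item()
print("btn",ray(c,(279,172),.064),"hole2",ray(c,(280,224),.058), "rib",ray(c,(280,157),.067))
g=cv2.cvtColor(im,cv2.COLOR_BGR2GRAY)
hsv=cv2.cvtColor(im,cv2.COLOR_BGR2HSV)
b=cv2.inRange(hsv,(100,150,40),(125,255,255))
for y in (20,100,180,240):
    x=np.nonzero(b[y])[0];x=x[(x>220)&(x<340)];print(y,x.min(),x.max(),ray(c,((x.min()+x.max())/2,y),.012).round(4))
for y in (75,110,145):
    x=np.nonzero((g[y]>170))[0];x=x[(x>245)&(x<315)];print(y,x.min(),x.max(),ray(c,((x.min()+x.max())/2,y),.058).round(4))
# shaft edges at left
for y in (100,150,200): print(g[y,40:150:2].tolist())
cv2.imwrite("pics/c2.png",cv2.resize(im[135:260,230:330],None,fx=4.6,fy=4.6,interpolation=2))
```

```text
btn [ 0.60276477 -0.00413033  0.064     ] hole2 [ 0.60326006 -0.05433305  0.058     ] rib [0.60372147 0.00924097 0.067     ]
20 231 329 [0.6043 0.1219 0.012 ]
100 234 325 [0.6034 0.0546 0.012 ]
180 237 321 [ 0.6023 -0.0238  0.012 ]
240 240 318 [ 0.6018 -0.0915  0.012 ]
75 257 302 [0.6037 0.0733 0.058 ]
110 257 301 [0.6031 0.0466 0.058 ]Traceback (most recent call last):
  File "<stdin>", line 10, in <module>
    return umr_minimum(a, axis, None, out, keepdims, initial, where)
ValueError: zero-size array to reduction operation minimum which has no identity
```

Run:
```python
from h import *
print(delta([.6035,-.009,.245],[1,-.0115,0]),r.state()["wrist_force"])
```

```text
(array([ 17.2,  -1.3, 114.9]), np.float64(0.0060981841807097315)) [0.39753735 0.5265016  0.34395714]
```

Request:
send_rows(steps=[17,-1.3,40,0,0,17,-1.3,80,0,0,17,-1.3,105,0,0,17,-1.3,115,0,0,17,-1.3,115,0,0,17,-1.3,115,0,0,17,-1.3,115,0,0])

```text
clock: 2.32
tool_pos: [0.6052, -0.0098, 0.2478]
eef_rot: [0.002, 0.709, 0.705, 0.001]
wrist_force: [0.2, 0.6, 0.4]
width: 0.001
grasp_force: 0.0
```

Request:
send_rows(steps=[0,0,3,0,0,0,0,6,0,0,0,0,9,0,0,0,0,10,0,0,0,0,10,0,0,0,0,10,0,0])

```text
clock: 2.82
tool_pos: [0.605, -0.0104, 0.2361]
eef_rot: [0.001, 0.709, 0.705, 0.001]
wrist_force: [1.2, 0.5, 4.3]
width: 0.0
grasp_force: 1.9
```

Request:
send_rows(steps=[0,0,1.5,0,0,0,0,3,0,0,0,0,3.5,0,0,0,0,3.5,0,0,0,0,3.5,0,0])

```text
clock: 3.23
tool_pos: [0.6049, -0.0103, 0.2322]
eef_rot: [0.001, 0.709, 0.705, 0.0]
wrist_force: [4.1, -0.2, 4.4]
width: -0.0
grasp_force: 2.5
```

Request:
send_rows(steps=[0.7,0,0.4,0,0,1.4,0,0.6,0,0,2.1,0,0.6,0,0,2.8,0,0.6,0,0,3.5,0,0.6,0,0])

```text
clock: 3.65
tool_pos: [0.6042, -0.0073, 0.2314]
eef_rot: [0.0, 0.709, 0.705, -0.001]
wrist_force: [2.0, -4.2, 5.8]
width: 0.001
grasp_force: 3.0
```

Request:
send_rows(steps=[0.7,0,0,0,0,1.4,0,0,0,0,2.1,0,0,0,0,2.8,0,0,0,0])

```text
clock: 3.98
tool_pos: [0.6041, -0.0055, 0.2314]
eef_rot: [0.001, 0.709, 0.705, -0.002]
wrist_force: [0.2, -9.0, 5.4]
width: -0.002
grasp_force: 5.3
```

Request:
send_rows(steps=[0.7,0,0,0,0,1.4,0,0,0,0,2.1,0,0,0,0])

```text
clock: 4.23
tool_pos: [0.6041, -0.0036, 0.2314]
eef_rot: [0.001, 0.709, 0.705, -0.002]
wrist_force: [0.2, -8.5, 4.5]
width: -0.001
grasp_force: 5.4
```

Request:
send_rows(steps=[1,0,0,0,0,2,0,0,0,0,3,0,0,0,0,4,0,-0.3,0,0])

```text
clock: 4.57
tool_pos: [0.6042, -0.0005, 0.2314]
eef_rot: [0.001, 0.709, 0.705, -0.002]
wrist_force: [1.1, -13.7, 0.8]
width: -0.002
grasp_force: 7.8
```

Request:
send_rows(steps=[0.8,0,-0.3,0,0,1.6,0,-0.6,0,0,2.4,0,-1,0,0])

```text
clock: 4.82
tool_pos: [0.6042, 0.001, 0.2315]
eef_rot: [0.002, 0.709, 0.705, -0.003]
wrist_force: [3.2, -15.7, -5.3]
width: 0.001
grasp_force: 7.7
```

Request:
send_rows(steps=[0.7,0,0.3,0,0,1.4,0,0.3,0,0,2.1,0,0.3,0,0])

```text
clock: 5.07
tool_pos: [0.6042, 0.0045, 0.2314]
eef_rot: [0.001, 0.709, 0.705, -0.002]
wrist_force: [2.6, -9.0, -0.4]
width: 0.002
grasp_force: 4.7
```

Request:
send_rows(steps=[1.5,0,-0.3,0,0,3.5,0,-0.5,0,0,5.5,0,-0.5,0,0,7.5,0,-0.5,0,0,9.5,0,-0.5,0,0,11.5,0,-0.5,0,0,13.5,0,-0.5,0,0,15.5,0,-0.5,0,0,17.5,0,-0.5,0,0,19.5,0,-0.5,0,0])

```text
clock: 5.9
tool_pos: [0.6044, 0.0242, 0.2315]
eef_rot: [0.001, 0.709, 0.705, -0.002]
wrist_force: [3.8, -10.0, -3.2]
width: 0.003
grasp_force: 4.8
```

Request:
send_rows(steps=[1,0,0,0,0,2,0,0,0,0,3,0,0,0,0,4,0,0,0,0,5,0,0,0,0])

```text
clock: 6.32
tool_pos: [0.6045, 0.0293, 0.2315]
eef_rot: [0.001, 0.709, 0.705, -0.002]
wrist_force: [2.5, -8.4, -3.5]
width: 0.002
grasp_force: 4.5
```

Request:
send_rows(steps=[0.8,0,0,0,0,1.6,0,0,0,0,2.4,0,0,0,0])

```text
clock: 6.57
tool_pos: [0.6045, 0.0317, 0.2315]
eef_rot: [0.001, 0.709, 0.705, -0.002]
wrist_force: [3.9, -9.1, -3.9]
width: 0.001
grasp_force: 4.4
```

Request:
send_rows(steps=[0.8,0,0,0,0,1.6,0,0,0,0,2.4,0,0,0,0])

```text
clock: 6.82
tool_pos: [0.6045, 0.0342, 0.2314]
eef_rot: [0.0, 0.709, 0.705, -0.002]
wrist_force: [3.4, -8.3, -2.9]
width: 0.001
grasp_force: 3.9
```

Request:
send_rows(steps=[0.8,0,0,0,0,1.6,0,0,0,0,2.4,0,0,0,0])

```text
clock: 7.07
tool_pos: [0.6044, 0.037, 0.2315]
eef_rot: [0.0, 0.709, 0.705, -0.002]
wrist_force: [3.1, -5.0, -1.6]
width: 0.001
grasp_force: 2.7
```

Request:
send_rows(steps=[0.7,0,0,0,0,1.4,0,0,0,0])

```text
clock: 7.23
tool_pos: [0.6039, 0.0394, 0.2316]
eef_rot: [-0.001, 0.709, 0.705, -0.001]
wrist_force: [1.1, -0.2, -0.5]
width: -0.001
grasp_force: 0.0
```

The force has dropped to zero, so the sleeve has been pulled into the hole. I'll back off, lift and check.

Request:
send_rows(steps=[0,0,0,0,0,-2,0,0,0,0,-2,0,-20,0,0,-15,0,-60,0,0,-40,0,-100,0,0,-60,0,-128,0,0,-70,0,-128,0,0,-70,0,-128,0,0,-70,0,-128,0,0])

```text
clock: 7.98
tool_pos: [0.6037, -0.0303, 0.3601]
eef_rot: [-0.001, 0.709, 0.705, -0.0]
wrist_force: [-0.5, 0.2, -0.9]
width: 0.002
grasp_force: 0.0
```

Run:
```python
from h import *
c=r.camera_info("wrist");im=r.grab_frame("wrist")[:,:,::-1];cv2.imwrite("pics/w2.png",im);np.save("w2.npy",c,allow_pickle=True)
print(r.state()["tool_pos"]); print(proj(c,[[.6035,-.005,.0665],[.6035,-.005,.058]]))
cv2.imwrite("pics/w2c.png",cv2.resize(im[20:270,200:360],None,fx=2.4,fy=2.4,interpolation=2))
```

```text
[ 0.60353407 -0.02966608  0.35922386]
[[281.44362738 169.93251885]
 [281.42396727 167.92520501]]
```

View pics/w2c.png

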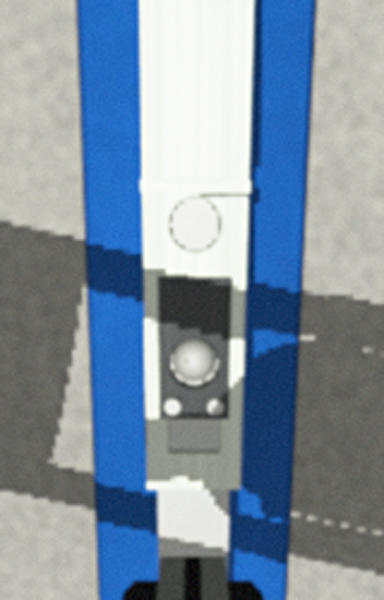

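The button is up in the dark plate's hole at crop (195,362), with a crescent of hole showing below it. I'll zoom in to see whether it is fully out.

Run:
```python
import cv2
im=cv2.imread("pics/w2.png");cv2.imwrite("pics/w2d.png",cv2.resize(im[95:205,256:308],None,fx=5.4,fy=5.4,interpolation=2))
```

```text
(no output)
```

View pics/w2d.png

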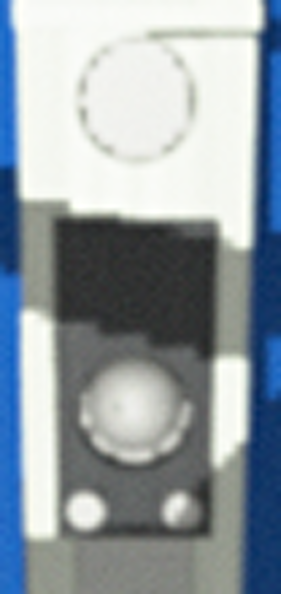

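The dome (x 85–187, y 357–460) sits concentric in the hole (centre about (136,407)). The button is fully out, with an extension of about 47 mm. Now the spindle.

Run:
```python
from h import *
c=r.camera_info("top");print(ray(c,(190.9,245.4),.055),ray(c,(297.3,247.4),.055))
c=np.load("w2.npy",allow_pickle=True).item()
print(delta([.437,-.03,.36],[1,.009,0]))
```

```text
[0.43407486 0.16451583 0.055     ] [ 0.43536208 -0.158464    0.055     ]
(array([  -1.3, -166.5,   -0.2]), np.float64(-0.014890769508530521))
```

Request:
send_rows(steps=[-1,-40,0,0,85,-1,-80,0,0,85,-1,-120,0,0,85,-1,-155,0,-0.01,85,-1,-167,0,-0.01,85,-1,-167,0,-0.01,85,-1,-167,0,-0.01,85])

```text
clock: 8.62
tool_pos: [0.4367, -0.0294, 0.36]
eef_rot: [-0.001, 0.705, 0.709, -0.0]
wrist_force: [1.7, 0.4, 0.6]
width: 0.976
grasp_force: 0.0
```

Run:
```python
from h import *
c=r.camera_info("wrist");im=r.grab_frame("wrist")[:,:,::-1];cv2.imwrite("pics/w3.png",im);np.save("w3.npy",c,allow_pickle=True)
print(r.state()["tool_pos"]); print(proj(c,[[.4347,.003,.055],[.4341,.1635,.055],[.435,-.05,.055]]))
```

```text
[ 0.43762543 -0.02970374  0.36022915]
[[279.66329325 159.26595315]
 [279.86615761 -63.82599616]
 [279.721349   216.10354563]]
```

View pics/w3.png

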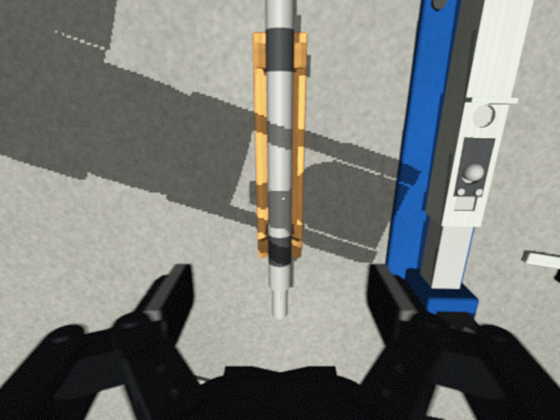

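The spindle runs along column ~280, centred between the open fingers, with its near end at (280,318) and the notches at rows ~50 and ~248. The button stands up in its hole at (474,172).

Run:
```python
from h import *
c=np.load("w3.npy",allow_pickle=True).item()
for p in ((280,318),(280.5,20),(280,200),(280,50),(280,248)): print(ray(c,p,.055).round(4))
print("btn",ray(c,(474,172),.064))
print(delta([.4347,.003,.21],[1,.004,0]))
```

```text
[ 0.4358 -0.1629  0.055 ]
[0.4348 0.1106 0.055 ]
[ 0.4352 -0.0343  0.055 ]
[0.4346 0.0897 0.055 ]
[ 0.4354 -0.0826  0.055 ]
btn [ 0.60118576 -0.00550354  0.064     ]
(array([ 32.6,  -2.7, 150.2]), np.float64(0.001180090285734181))
```

Request:
send_rows(steps=[31,-2.5,30,0,85,31,-2.5,65,0,85,31,-2.5,100,0,85,31,-2.5,130,0,85,31,-2.5,145,0,85,31,-2.5,150,0,85,31,-2.5,150,0,85,31,-2.5,150,0,85])

```text
clock: 9.33
tool_pos: [0.4357, 0.0007, 0.2109]
eef_rot: [0.0, 0.705, 0.709, 0.0]
wrist_force: [0.2, -0.1, 0.3]
width: 0.995
grasp_force: 0.0
```

Request:
send_rows(steps=[0,0,0,0,10,0,0,0,0,10,0,0,0,0,10,0,0,0,0,10,0,0,0,0,10,0,0,0,0,10,0,0,0,0,10,0,0,0,0,10], force=60)

```text
clock: 10.0
tool_pos: [0.4351, 0.0006, 0.2115]
eef_rot: [0.001, 0.706, 0.709, 0.001]
wrist_force: [-0.4, 0.9, 5.6]
width: 0.232
grasp_force: 58.6
```

Request:
send_rows(steps=[0,0,-10,0,10,0,0,-30,0,10,0,0,-60,0,10,0,0,-90,0,10,0,0,-90,0,10,0,0,-90,0,10])

```text
clock: 10.5
tool_pos: [0.4348, 0.0007, 0.3015]
eef_rot: [0.001, 0.705, 0.709, 0.001]
wrist_force: [0.0, -0.1, -5.6]
width: 0.238
grasp_force: 59.7
```

Run:
```python
from h import *
s=r.state();print(s["tool_pos"],s["wrist_force"],s["wrist_torque"],s["width"])
# shaft offset in grip: shaft middle assumed y=.001 ; stand axis dir (.0115,1)
for z in (.301,.262): print(delta([.604,-.0045,z],[1,-.0115,0]))
```

```text
[0.4347656  0.00067005 0.30150172] [ 0.02907453 -0.05020353 -5.62936366] [-0.01934574  0.03086839 -0.01921537] 0.2381385796411108
(array([ -5.9, 169.2,   0.9]), np.float64(0.016038673756761046))
(array([ -5.9, 169.1,  39.9]), np.float64(0.016038673756761046))
```

Request:
send_rows(steps=[-1,15,0,0,10,-2,40,0,0,10,-3,70,0,0.005,10,-4,100,0,0.01,10,-5,130,0,0.016,10,-6,155,0,0.016,10,-6,169,0,0.016,10,-6,169,0,0.016,10,-6,169,0,0.016,10])

```text
clock: 11.25
tool_pos: [0.603, -0.0044, 0.2975]
eef_rot: [-0.002, 0.711, 0.703, -0.002]
wrist_force: [-1.0, -0.0, -5.1]
width: 0.238
grasp_force: 59.7
```

Run:
```python
from h import *
c=r.camera_info("wrist");im=r.grab_frame("wrist")[:,:,::-1]
s=r.state();print(s["tool_pos"],s["wrist_torque"])
t=r.grab_frame("top")[:,:,::-1]
a=cv2.resize(t[150:240,180:330],(700,420),interpolation=2)
cv2.imwrite("pics/w4.png",np.vstack([cv2.resize(im,(400,300)),cv2.resize(a,(400,240))]))
cv2.imwrite("pics/t4.png",t);cv2.imwrite("pics/w4f.png",im)
```

```text
[ 0.60241863 -0.00434149  0.29792455] [ 0.01064587  0.02083405 -0.07532601]
```

View pics/w4.png

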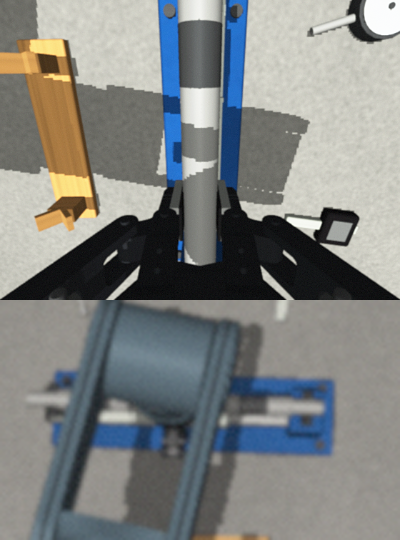

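The spindle is held level over the rest and parallel to it. In the top view its right end is at (325,405) in the composite, past the fixed V at (305,405). I'll check the numbers.

Run:
```python
from h import *
c=r.camera_info("top")
print("end",ray(c,(301.9,189.4),.143)); print("left end",ray(c,(180+27*.375,150+99*.375),.143)); print("Vfix(initial crop)",ray(c,(180+634/5.5,165+138/5.5),.107),"Vslide0",ray(c,(180+198/5.5,165+130/5.5),.107))
print(delta([.6035,-.0045,.262],[1,-.0115,0]))
```

```text
end [ 0.60308992 -0.16427132  0.143     ]
left end [0.60265786 0.15900136 0.143     ]
Vfix(initial crop) [ 0.60432314 -0.14670914  0.107     ] Vslide0 [0.60353421 0.08770333 0.107     ]
(array([-0.2,  1.5, 36.6]), np.float64(3.270861652060475e-05))
```

Request:
send_rows(steps=[-3,1,8,0,10,-3,1,16,0,10,-3,1,24,0,10,-3,1,30,0,10,-3,1,33,0,10,-3,1,34,0,10,-3,1,34,0,10,-3,1,34,0,10])

```text
clock: 12.02
tool_pos: [0.6048, -0.0075, 0.267]
eef_rot: [0.0, 0.711, 0.703, 0.0]
wrist_force: [0.2, -0.2, -4.8]
width: 0.234
grasp_force: 59.8
```

Request:
send_rows(steps=[0,0,0.7,0,10,0,0,1.4,0,10,0,0,2,0,10,0,0,2,0,10])

```text
clock: 12.35
tool_pos: [0.6046, -0.0075, 0.2649]
eef_rot: [0.0, 0.711, 0.703, 0.0]
wrist_force: [0.6, 0.4, -4.8]
width: 0.237
grasp_force: 59.8
```

Request:
send_rows(steps=[0,0,0.7,0,10,0,0,1.4,0,10,0,0,2.1,0,10,0,0,2.1,0,10])

```text
clock: 12.68
tool_pos: [0.6046, -0.0075, 0.2625]
eef_rot: [-0.0, 0.711, 0.703, -0.0]
wrist_force: [-0.3, -0.5, -4.9]
width: 0.236
grasp_force: 59.8
```

Request:
send_rows(steps=[0,0,0.5,0,10,0,0,1,0,10,0,0,1,0,10])

```text
clock: 12.93
tool_pos: [0.6046, -0.0075, 0.2621]
eef_rot: [0.0, 0.711, 0.703, 0.0]
wrist_force: [-2.7, -0.6, -0.8]
width: 0.235
grasp_force: 60.2
```

Contact came at about seat height, so I release.

Request:
send_rows(steps=[0,0,0.3,0,25,0,0,0.3,0,30,0,0,0.3,0,40,0,0,0.3,0,60,0,0,0.3,0,85,0,0,0.3,0,85,0,0,0.3,0,85,0,0,0.3,0,85], force=20)

```text
clock: 13.6
tool_pos: [0.6047, -0.0075, 0.2614]
eef_rot: [0.0, 0.711, 0.703, 0.0]
wrist_force: [1.1, -0.0, 0.2]
width: 0.995
grasp_force: 0.0
```

Request:
send_rows(steps=[0,0,-15,0,85,0,0,-45,0,85,0,0,-80,0,85,-40,0,-110,0,85,-70,0,-130,0,85,-70,0,-130,0,85,-70,0,-130,0,85])

```text
clock: 14.18
tool_pos: [0.6041, -0.0795, 0.3934]
eef_rot: [0.002, 0.712, 0.702, 0.001]
wrist_force: [0.2, 0.6, -1.1]
width: 0.995
grasp_force: 0.0
```

Run:
```python
from h import *
im=r.grab_frame("wrist")[:,:,::-1];c=r.camera_info("wrist")
s=r.grab_frame("scene")[:,:,::-1]
print(r.state()["tool_pos"],r.state()["wrist_force"])
cv2.imwrite("pics/f.png",np.hstack([cv2.resize(im,None,fx=.7,fy=.7),cv2.resize(s[190:280,235:385],(392,294),interpolation=2)]))
```

```text
[ 0.60348723 -0.07729761  0.39057249] [ 0.31943865  0.42032685 -0.67184927]
```

View pics/f.png

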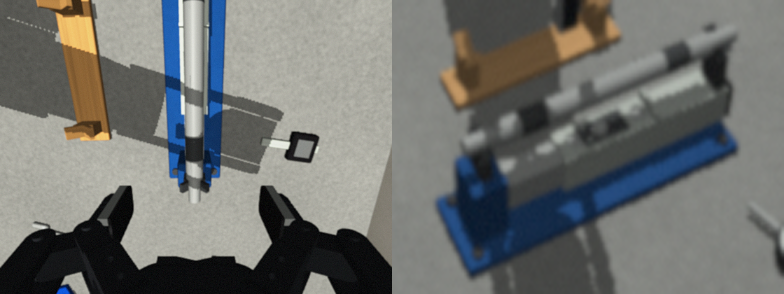

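Run:
```python
from h import *
im=r.grab_frame("wrist")[:,:,::-1];c=r.camera_info("wrist")
print("end",ray(c,(278,290),.105), "expected px: end/shoulder/V faces",proj(c,[[.603,-.167,.105],[.603,-.133,.105],[.603,-.139,.109],[.603,-.151,.109]]).round(0).tolist())
cv2.imwrite("pics/f2.png",cv2.resize(im[200:310,225:335],None,fx=5,fy=5,interpolation=2))
```

```text
end [ 0.59875564 -0.16337244  0.105     ] expected px: end/shoulder/V faces [[283.0, 293.0], [282.0, 261.0], [282.0, 269.0], [282.0, 281.0]]
```

View pics/f2.png

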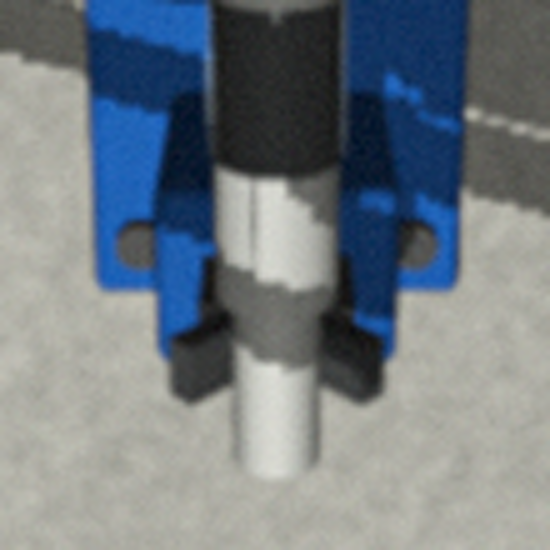

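Run:
```python
import cv2,numpy as np
g=cv2.cvtColor(cv2.imread("pics/f2.png"),cv2.COLOR_BGR2HSV)
for y in range(240,480,12):
    s=g[y,:,1].astype(int);v=g[y,:,2].astype(int)
    print(y,v[190:370:8].tolist())
```

```text
240 [160, 114, 111, 104, 147, 174, 188, 193, 172, 207, 213, 209, 203, 194, 190, 177, 162, 137, 92, 81, 87, 87, 90]
252 [179, 173, 161, 119, 111, 173, 192, 197, 180, 204, 213, 207, 205, 195, 187, 178, 161, 137, 89, 69, 84, 82, 88]
264 [176, 163, 49, 38, 82, 135, 167, 187, 185, 208, 212, 209, 202, 196, 186, 178, 160, 138, 91, 28, 49, 87, 88]
276 [172, 149, 45, 44, 75, 90, 96, 100, 137, 202, 206, 203, 204, 195, 191, 178, 162, 135, 89, 27, 43, 84, 86]
288 [178, 125, 32, 41, 79, 94, 94, 101, 103, 111, 114, 113, 142, 173, 158, 138, 106, 96, 72, 25, 35, 81, 88]
300 [179, 103, 24, 38, 73, 95, 97, 102, 105, 108, 112, 109, 107, 102, 100, 99, 94, 84, 52, 24, 26, 80, 88]
312 [181, 111, 43, 37, 32, 61, 90, 105, 105, 110, 113, 114, 106, 108, 105, 96, 81, 47, 32, 38, 54, 122, 98]
324 [144, 77, 24, 20, 22, 39, 79, 95, 104, 108, 117, 115, 113, 110, 98, 89, 60, 25, 19, 25, 28, 110, 150]
336 [25, 23, 27, 40, 47, 60, 79, 93, 108, 111, 117, 119, 114, 105, 99, 88, 61, 33, 27, 31, 21, 21, 22]
348 [48, 51, 53, 56, 58, 70, 135, 139, 112, 105, 115, 115, 114, 108, 95, 88, 61, 42, 31, 34, 34, 30, 33]
360 [63, 5
[... 443 characters left out ...]
 179, 175, 153, 140, 178, 199, 209, 216, 213, 206, 193, 170, 136, 126, 178, 185, 179, 176, 166, 167]
420 [173, 175, 178, 180, 175, 153, 143, 176, 204, 209, 215, 214, 207, 192, 171, 135, 126, 178, 182, 181, 179, 177, 178]
432 [175, 176, 179, 175, 176, 162, 146, 178, 200, 211, 216, 214, 206, 194, 171, 138, 121, 175, 177, 180, 179, 172, 168]
444 [180, 178, 171, 177, 180, 165, 146, 171, 202, 209, 214, 215, 208, 190, 172, 137, 126, 175, 180, 177, 175, 173, 173]
456 [177, 174, 176, 178, 179, 161, 145, 174, 199, 211, 213, 214, 207, 191, 168, 134, 132, 178, 174, 171, 174, 177, 171]
468 [172, 177, 175, 177, 177, 174, 165, 178, 199, 212, 217, 214, 208, 192, 171, 156, 169, 176, 172, 166, 168, 174, 178]
```

The width steps down at crop row ~310, just inside the V (row ~330 on). So the journal sits in the fixed V with its shoulder clear. Handing in.

```bash
python3 -c "
from bench import r
print(r.close_job())"
```

```text
the job is handed in; nothing more can be done
None
```

The sleeve is out one hole (about 47 mm) with the button up in it, the long spindle is laid in the two Vs and released, and the job is handed in; no verdict came back.

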